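# Set the stirrer speed and start it

### The job

With a fingertip only, pinching and lifting nothing, push the magnetic stirrer's black speed lever clockwise, click by click, to the fourth small mark after the long zero mark, without running past it; then press the round start button all the way down and let it spring back. Leave the beaker on the plate and the cup and the bottle beside the stirrer where they stand.

Things in the scene. Friction and masses are not known exactly. Their poses are not given: they have to be found in the camera images.
- stirrer: Slim white magnetic stirrer fixed to the bench. Origin: on the bench, straight below the speed lever's axis. Own axes: x from front (robot side) to back, y left, z up. Housing x -60..205 mm, y -120..80 mm, flat top 50 mm above the bench. Front half: grey panel with lever, marks and button; rear half: round metal plate, radius 52 mm, 4 mm thick, at x 142, y -20 mm.
- selector (a joint): Lever angle in rad, growing clockwise seen from above. 0: it points to the long zero mark. It clicks into a rest every pi/6 rad; rests 1 to 6 are at the six short marks, the fourth at 2.094 rad; stops just beyond 0 and 6. It starts at rest 0, 1 or 2. Pushed 38 mm from the axis, it takes 4 to 6 N to move on; halfway to the next it snaps forward by itself into that rest and stays.
- hub (a point): On the lever's upright axis, at the level of the stirrer's flat top (50 mm above the bench); axes as the stirrer's. The black lever is a bar 12 mm wide with upright sides, reaching 52 mm from the axis on the pointing side (white line on top) and 12 mm behind it; underside 4 mm, top 24 mm above this point. Round hub: radius 17 mm, top 15 mm above this point.
- lever_end (a point): Point on top of the lever's pointing end, in the middle of its 12 mm width, 52 mm from the lever's axis and 74 mm above the bench. It turns with the lever: its y axis points along the lever away from the axis, its x axis across the lever towards the clockwise side, z up.
- zero_mark (a point): Centre of the long white zero mark (18 x 6 mm), painted nearly flat on the panel 66 mm from the lever's axis, along the stirrer's +y (its left). The six short marks (9 x 3 mm, 61 mm from the axis) follow clockwise every 30 degrees over the far side, the third along +x, the sixth along -y.
- fourth_mark (a point): Centre of the fourth short white mark, 61 mm from the lever's axis on the panel, 120 degrees clockwise from the zero mark.
- start (a joint): Travel of the start button in m: 0 released, 0.006 fully down (about 4 N); it springs back by itself.
- start_top (a point): Centre of the flat top of the start button, a black round cap of radius 16 mm in a grey collar of radius 24 mm at the front right of the stirrer's panel (stirrer x = -20, y = -82 mm). The cap stands 12 mm above the flat top of the stirrer when released and is flush with its collar, 6 mm above it, when fully down.
- beaker: Glass beaker, 46 mm wide, 56 mm tall, standing loose on the stirrer's metal plate; origin at the centre of its underside. To be left alone.
- cup: Cloudy plastic rinse cup, 47 mm wide, 64 mm tall, standing loose on the bench to the left of the stirrer; origin at the centre of its underside. To be left alone.
- bottle: White sample bottle with black cap, 37 mm wide, 81 mm tall, standing loose on the bench to the right of the stirrer; origin at the centre of its underside. To be left alone.

How it is judged:
By the outcome, as a careful person would: the job done as asked, in the order asked, and still so for the second after the job is handed in, with the robot touching nothing.
It also fails if it takes over 58 s, if anything falls off the work surface, if the arm or the gripper's body presses on something with over 40 N, if the wrist force passes 120 N, or if a joint passes its speed limit or range.

### The arm

A 6-joint arm with a two-finger parallel gripper is mounted at the origin on a cart in front of the work surface, level with it; the furniture and walls round the work are solid. World frame = base frame: x ahead of the robot, y to its left, z up, the work surface at z = 0. Lengths are in m, angles in rad, forces in N, time in s.
With the tool pointing down it reaches from about 0.375 to 0.975 m from the base axis. Payload 3.8 kg.
Tool frame: the origin (TCP) lies on the centre line of the jaws, within the pads' length; the fingertips stand 8 mm ahead of it and the grasp point (between the pads) lies 11 mm behind it; z points along the fingers, y is the direction in which the jaws open and shut (so a half turn about z gives the same grasp; the last joint's range is limited). The gripper opens to 85 mm and grips with 20 to 120 N. Pads are 22 mm wide; open, the fingers measure 114 mm over their backs; the gripper's body (76 mm by 85 mm) begins 54 mm behind the grasp point. The pads swing forward as they close: fully open they stand 13 mm farther back than shut.
Start: joints at [1.135, 0.264, 1.604, -0, 1.274, -0.037], TCP at [0.262, 0.622, 0.239] pointing down, gripper open.
Joint ranges: [-2.63, 2.63], [-0.94, 2.18], [0.31, 2.57], [-1.31, 4.45], [0, 2.66], [-2.55, 2.55]. Speed limits (rad/s): [2.57, 2.57, 3.14, 3.14, 3.14, 3.14].

### API

Orientations are given as a rotation vector (axis times angle).
In Python, from workcell import bot gives the robot as it stands.
- The arm moves only by the tool arm_command, never from a script. Its arguments are lists of equal length, an entry for each row: "slide": the shift along the tool's x, y, z in m, a list of three; "angular": the turn, a rotation vector about the tool's x, y, z in degrees, a list of three; "hand": the finger opening in m, from 0 to 0.0854. A call has exactly 8 rows; each row shifts and turns the pose as measured when the row begins, along the tool's axes as they then stand; what a row does not reach is not made up. A row lasts 1/10 s, in which the tool goes at most 50 mm and 8.59 degrees, less where a joint would pass 70% of its speed; a pose out of reach is approached as far as the arm can. A call is refused whole if a number of a shift passes 0.05 or a number of a turn 8.59, either way. A call with a gripper value outside its range is refused whole. The fingers move at their own pace and stop on an object; "squeeze" is the grip in N (left out, the last holds). Time passes only in rows, so rows that do not move let the fingers close, or fill a call up. It gives the time, the measured TCP pose, the force and the opening at its end, in the units of the state.
- bot.read_state(): the state, without advancing time (a new reading comes with each control period).
- bot.read_camera(name): name is "scene" or "side" or "wrist"; returns the picture (384x512x3 uint8, red, green, blue); there is no depth.
- bot.get_calibration(name): a dict with "fx", "fy", "cx", "cy" (pixels), "R" (3x3) and "t" (3): a world point X has camera coordinates R X + t. Camera axes: x right, y down, z forward; pixel columns grow to the right and rows downward; lengths in m; the calibration is good to about 2 mm. A picture is of the moment at which its call begins: read the wrist's pose just before it. get_calibration takes no time and is no camera call; for the wrist camera it gives the pose at the moment of the call.
- bot.finish_job(): hands the job in, once; it reports no verdict.
The state is a dict: "time": time; "q": joint angles; "joint_vel": joint speeds; "joint_torque": joint torques, N m; "tool_pos": TCP position; "tcp_rot": TCP orientation; "wrist_force": force on the tool from outside, world axes, zero at the start; "torque": the same for the moment, N m; "width": opening from 0.0 (shut) to 1.0 (fully open).
Only numpy, scipy, OpenCV 4.12 (cv2) and the standard library are available. Lean on these libraries where they do the work, as an engineer would, in place of code of your own. Each camera call takes 0.05 s, during which the arm holds its last target.

## Working session

There is one attempt and no reset: what is moved stays moved. The work goes in short steps, Python scripts to look and compute and a tool call to move; the robot and the scene stay as the last step left them, time stands still between calls to the robot, and variables do not carry over. Pictures are saved under pics/ and viewed, and the job is handed in when it is done.

Besides the shell and the picture viewer there is one more tool, called after "Call:" in YAML: its name, and indented under it one key for each argument. arm_command: Moves the arm, as the interface text tells. Its arguments: {"type":"object","properties":{"slide":{"type":"array","items":{"type":"array","items":{"type":"number"}}},"angular":{"type":"array","items":{"type":"array","items":{"type":"number"}}},"hand":{"type":"array","items":{"type":"number"}},"squeeze":{"type":"number"}},"required":["slide","angular","hand"]}

```bash
mkdir -p pics
python3 - <<'E'
from workcell import bot
import cv2,numpy as np
s=bot.read_state()
print({k:np.round(v,3).tolist() for k,v in s.items()})
for n in ["scene","side","wrist"]:
    c=bot.get_calibration(n); print(n,{k:np.round(v,3).tolist() for k,v in c.items()})
    im=bot.read_camera(n); cv2.imwrite(f"pics/{n}0.png",im[:,:,::-1])
E
```

```text
{'time': 0.0, 'q': [1.135, 0.265, 1.605, -0.0, 1.274, -0.037], 'joint_vel': [0.001, 0.0, -0.002, 0.001, 0.0, -0.002], 'joint_torque': [-0.001, -51.511, -36.731, -0.0, 0.013, 0.0], 'tool_pos': [0.262, 0.621, 0.238], 'tcp_rot': [-0.622, -3.079, 0.003], 'wrist_force': [0.378, 0.685, 0.295], 'torque': [-0.046, -0.019, -0.018], 'width': 1.001}
scene {'fx': 379.25, 'fy': 379.25, 'cx': 264.162, 'cy': 197.846, 'R': [[-0.442, -0.897, -0.003], [-0.534, 0.265, -0.803], [0.721, -0.353, -0.596]], 't': [0.258, 0.384, 0.465]}
side {'fx': 465.581, 'fy': 465.581, 'cx': 253.228, 'cy': 189.157, 'R': [[0.826, -0.563, 0.023], [-0.315, -0.495, -0.81], [0.467, 0.662, -0.586]], 't': [-0.533, 0.258, 0.953]}
wrist {'fx': 293.809, 'fy': 293.809, 'cx': 254.064, 'cy': 190.072, 'R': [[0.388, 0.922, -0.002], [0.891, -0.375, 0.257], [0.236, -0.102, -0.966]], 't': [-0.674, -0.033, 0.379]}
```

View pics/scene0.png

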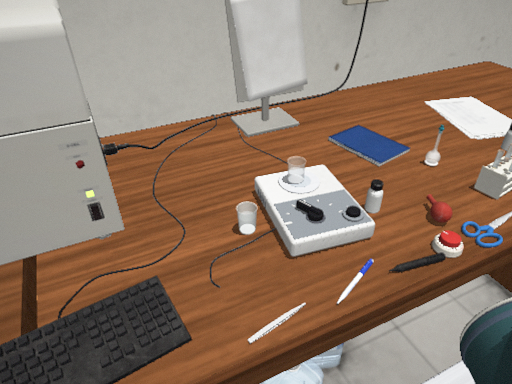

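View pics/side0.png

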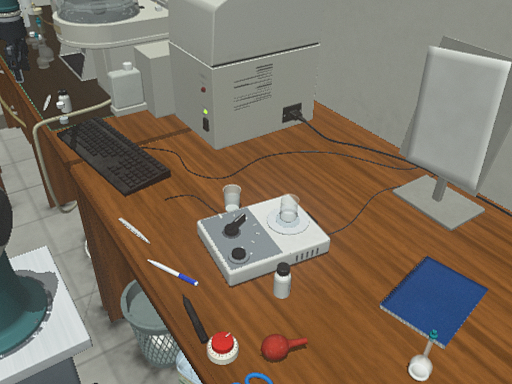

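View pics/wrist0.png

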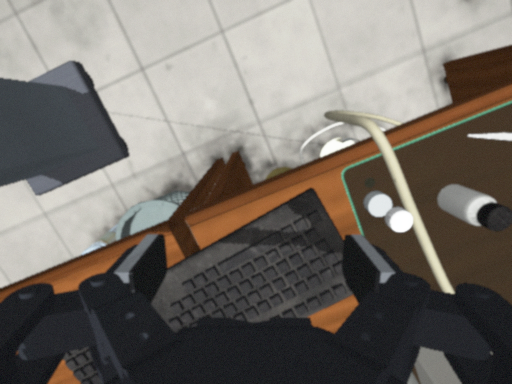

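The scene picture shows the stirrer at about (315,207) with the lever hub near (313,211), the button at (353,213), the cup at (246,217) and the bottle at (374,195). In the side picture the stirrer is at (262,235). I'll enlarge both.

Run:
```python
import cv2
a=cv2.imread("pics/scene0.png")[150:260,230:390]; cv2.imwrite("pics/sc_c.png",cv2.resize(a,None,fx=5,fy=5,interpolation=cv2.INTER_CUBIC))
a=cv2.imread("pics/side0.png")[180:300,190:340]; cv2.imwrite("pics/si_c.png",cv2.resize(a,None,fx=5,fy=5,interpolation=cv2.INTER_CUBIC))
```

```text
(no output)
```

View pics/sc_c.png

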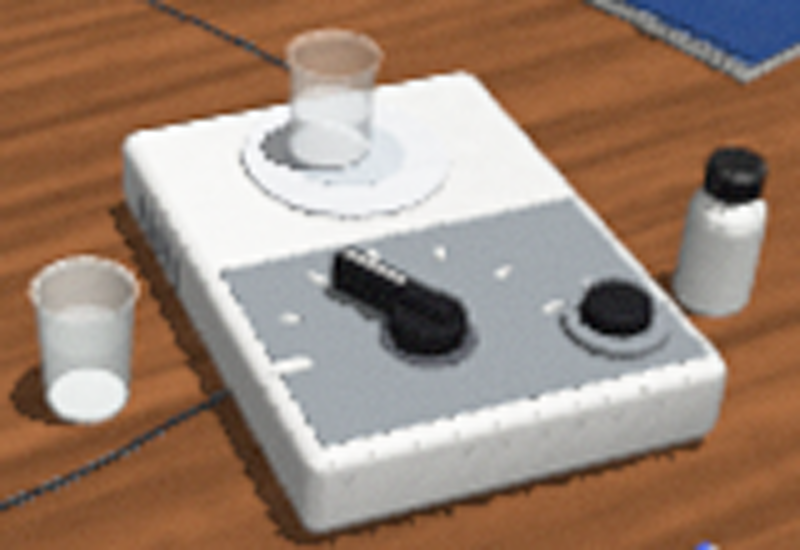

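View pics/si_c.png

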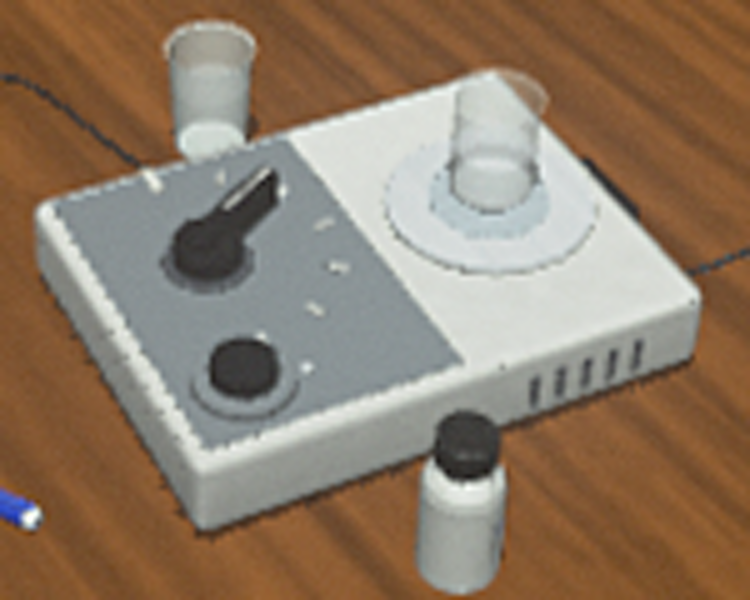

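```bash
cat > h.py <<'E'
import numpy as np, json
from workcell import bot
def proj(c,P):
    X=np.atleast_2d(P)@np.array(c['R']).T+np.array(c['t'])
    return np.c_[c['fx']*X[:,0]/X[:,2]+c['cx'],c['fy']*X[:,1]/X[:,2]+c['cy']]
def S2W(p,P):
    x,y,a=p;P=np.atleast_2d(P);c,s=np.cos(a),np.sin(a)
    return np.c_[x+c*P[:,0]-s*P[:,1],y+s*P[:,0]+c*P[:,1],P[:,2]]
def mark(k,r=.061,z=.0505):
    th=k*np.pi/6; 
    return [r*np.sin(th),r*np.cos(th),z]
E
python3 - <<'E'
from h import *
from scipy.optimize import least_squares
cs,ci=bot.get_calibration("scene"),bot.get_calibration("side")
f=lambda u,o:np.array(u)/5+np.array(o)
Z=mark(0,.066); bt=[-.02,-.082,.062]; pl=[.142,-.02,.054]
sc=[(Z,(295,365)),(mark(1),(290,318)),(mark(4),(440,252)),(mark(5),(502,271)),(bt,(620,303)),(pl,(347,165))]
si=[(Z,(152,181)),(mark(1),(221,177)),(mark(3),(325,222)),(mark(4),(340,267)),(mark(5),(316,309)),(bt,(242,366)),(pl,(491,207))]
def res(p,full=False):
    r=[]
    for c,l,o in((cs,sc,(230,150)),(ci,si,(190,180))):
        r.append(proj(c,S2W(p,[a for a,_ in l]))-np.array([f(b,o) for _,b in l]))
    return r if full else np.vstack(r).ravel()
best=None
for a0 in np.arange(-1.5,1.6,.5):
    s=least_squares(res,[.6,.0,a0],loss='soft_l1')
    if best is None or s.cost<best.cost: best=s
print(best.x,np.degrees(best.x[2]),best.cost)
for r in res(best.x,True): print(np.round(r,2).tolist())
p=best.x
json.dump(list(p),open('pose.json','w'))
import cv2
for n,c,o,fn in(("scene",cs,(230,150),"sc_c"),("side",ci,(190,180),"si_c")):
    im=cv2.imread(f"pics/{fn}.png")
    dr=lambda P,col:[cv2.circle(im,tuple(int(v) for v in ((proj(c,S2W(p,q))[0]-o)*5+2)),3,col,-1) for q in P]
    dr([mark(k) for k in range(1,7)],(0,0,255)); dr([Z,bt,pl],(0,255,0))
    dr([[.052*np.sin(k*np.pi/6),.052*np.cos(k*np.pi/6),.074] for k in(0,1,2)],(255,0,255))
    dr([[x,y,.05] for x in(-.06,.205) for y in(-.12,.08)],(255,0,0)); dr([[0,0,.065]],(0,255,255))
    cv2.imwrite(f"pics/{fn}_o.png",im)
for nm,q in(("hub",[0,0,.05]),("button",bt)): print(nm,S2W(p,q))
E
```

```text
[ 0.51746742 -0.09491453 -0.13432435] -7.696218411869996 4.907947328336949
[[-0.82, -0.07], [0.68, -0.25], [0.3, 0.1], [0.8, -0.06], [-0.05, 0.0], [0.06, -3.04]]
[[0.2, -0.33], [-0.13, 0.23], [-0.32, 0.4], [-0.61, -0.06], [-0.04, 0.06], [0.34, -0.52], [-0.23, -1.97]]
hub [[ 0.51746742 -0.09491453  0.05      ]]
button [[ 0.48666608 -0.17349746  0.062     ]]
```

View pics/sc_c_o.png

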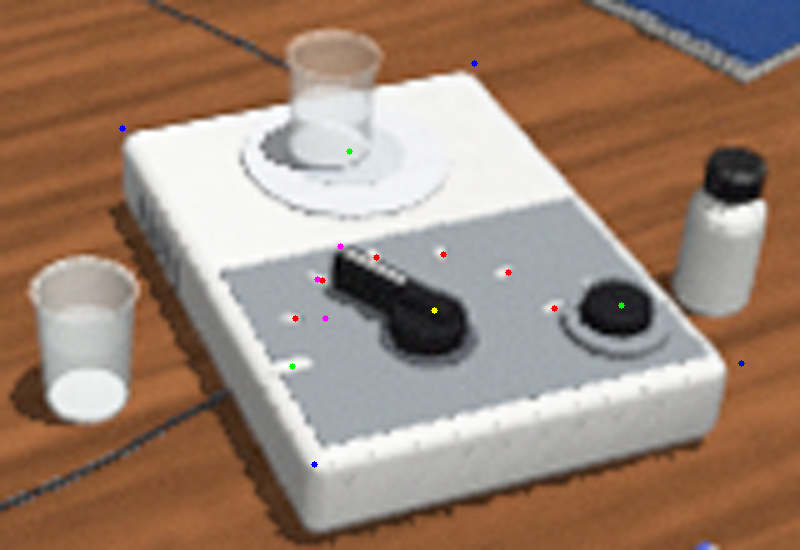

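View pics/si_c_o.png

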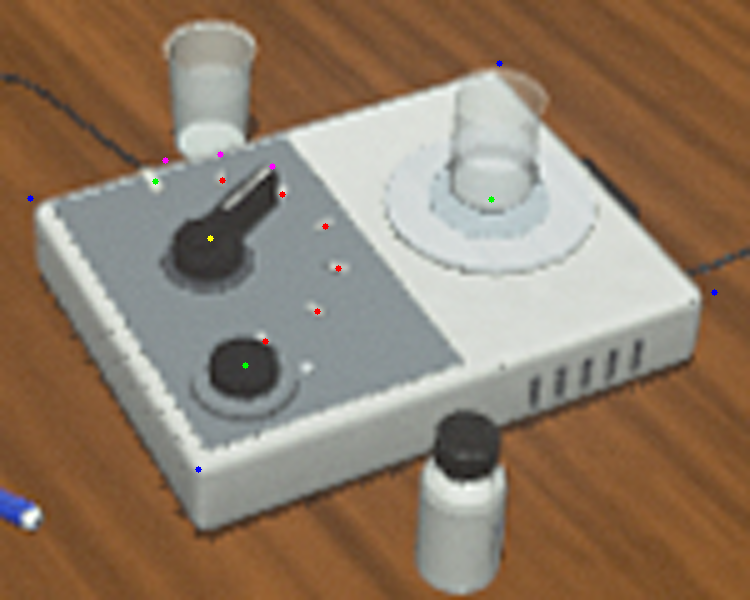

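```bash
cat >> h.py <<'E'
from scipy.spatial.transform import Rotation as Ro
def Rdown(deg):
    a=np.radians(deg); x=np.array([np.cos(a),np.sin(a),0]); z=np.array([0,0,-1.]); return np.c_[x,np.cross(z,x),z]
def plan(pos,deg,n=8,smax=.048):
    s=bot.read_state(); p=np.array(s['tool_pos']);R=Ro.from_rotvec(s['tcp_rot']).as_matrix()
    pos=np.array(pos); Rt=Rdown(deg)
    rv=Ro.from_matrix(R.T@Rt).as_rotvec(degrees=True)
    d=pos-p; k=max(n,int(np.ceil(np.linalg.norm(d)/smax)),int(np.ceil(np.abs(rv).max()/8.5)))
    print('from',p.round(4),'toolx',round(float(np.degrees(np.arctan2(R[1,0],R[0,0]))),2),'F',np.round(s['wrist_force'],2),'w',round(float(s['width']),3),'t',round(s['time'],2),'rows',k,'rv',rv.round(2), 'shift in tool',(R.T@d).round(4))
    for i in range(k):
        Ri=R@Ro.from_rotvec(rv*i/k,degrees=True).as_matrix()
        print((Ri.T@(d/k)).round(4).tolist(),(rv/k).round(2).tolist())
def pose(): return json.load(open('pose.json'))
def utarget(thf,u,t,z):
    p=pose();a=np.radians(thf);U=np.array([np.sin(a),np.cos(a)]);T=np.array([np.cos(a),-np.sin(a)])
    q=u*U+t*T; w=S2W(p,[q[0],q[1],z])[0]; return w,180-thf+np.degrees(p[2])
E
python3 -c "
from h import *
w,d=utarget(78,.036,-.042,.2);print(w,d);plan(w,d)"
```

```text
[ 0.55021404 -0.05033136  0.2       ] 94.30378158813001
from [0.2619 0.6215 0.2382] toolx 157.15 F [0.78 0.85 0.18] w 1.001 t 0.15 rows 16 rv [-9.000e-02  5.000e-02  6.285e+01] shift in tool [-0.5266 -0.5071  0.0391]
[-0.0329, -0.0317, 0.0024] [-0.01, 0.0, 3.93]
[-0.035, -0.0294, 0.0024] [-0.01, 0.0, 3.93]
[-0.0369, -0.0269, 0.0024] [-0.01, 0.0, 3.93]
[-0.0387, -0.0243, 0.0024] [-0.01, 0.0, 3.93]
[-0.0403, -0.0216, 0.0024] [-0.01, 0.0, 3.93]
[-0.0417, -0.0188, 0.0024] [-0.01, 0.0, 3.93]
[-0.0428, -0.0159, 0.0024] [-0.01, 0.0, 3.93]
[-0.0438, -0.0129, 0.0024] [-0.01, 0.0, 3.93]
[-0.0446, -0.0099, 0.0024] [-0.01, 0.0, 3.93]
[-0.0452, -0.0068, 0.0024] [-0.01, 0.0, 3.93]
[-0.0455, -0.0037, 0.0024] [-0.01, 0.0, 3.93]
[-0.0457, -0.0006, 0.0024] [-0.01, 0.0, 3.93]
[-0.0456, 0.0026, 0.0024] [-0.01, 0.0, 3.93]
[-0.0453, 0.0057, 0.0024] [-0.01, 0.0, 3.93]
[-0.0448, 0.0088, 0.0024] [-0.01, 0.0, 3.93]
[-0.0441, 0.0118, 0.0024] [-0.01, 0.0, 3.93]
```

Call:
arm_command:
  slide:
    - [-0.033, -0.032, 0]
    - [-0.035, -0.029, 0]
    - [-0.037, -0.027, 0]
    - [-0.039, -0.024, 0]
    - [-0.04, -0.022, 0]
    - [-0.042, -0.019, 0]
    - [-0.043, -0.016, 0]
    - [-0.044, -0.013, 0]
  angular:
    - [0, 0, 3.9]
    - [0, 0, 3.9]
    - [0, 0, 3.9]
    - [0, 0, 3.9]
    - [0, 0, 3.9]
    - [0, 0, 3.9]
    - [0, 0, 3.9]
    - [0, 0, 3.9]
  hand: [0, 0, 0, 0, 0, 0, 0, 0]
  squeeze: 40

```text
time: 0.95
tool_pos: [0.4052, 0.2765, 0.2341]
tcp_rot: [-1.442, -2.79, 0.008]
wrist_force: [0.7, -0.6, 0.0]
width: -0.005
```

```bash
python3 -c "
from h import *
w,d=utarget(78,.036,-.042,.2);print(w,d);plan(w,d)"
```

```text
[ 0.55021404 -0.05033136  0.2       ] 94.30378158813001
from [0.4052 0.2765 0.2341] toolx 125.34 F [ 0.7  -0.56  0.03] w -0.005 t 0.95 rows 8 rv [-0.25  0.14 31.03] shift in tool [-0.3505 -0.0706  0.0349]
[-0.0438, -0.0088, 0.0044] [-0.03, 0.02, 3.88]
[-0.0443, -0.0058, 0.0043] [-0.03, 0.02, 3.88]
[-0.0446, -0.0028, 0.0043] [-0.03, 0.02, 3.88]
[-0.0447, 0.0002, 0.0043] [-0.03, 0.02, 3.88]
[-0.0446, 0.0032, 0.0043] [-0.03, 0.02, 3.88]
[-0.0443, 0.0062, 0.0043] [-0.03, 0.02, 3.88]
[-0.0437, 0.0092, 0.0043] [-0.03, 0.02, 3.88]
[-0.043, 0.0121, 0.0043] [-0.03, 0.02, 3.88]
```

Call:
arm_command:
  slide:
    - [-0.044, -0.009, 0.004]
    - [-0.044, -0.006, 0.004]
    - [-0.045, -0.003, 0.004]
    - [-0.045, 0, 0.004]
    - [-0.045, 0.003, 0.004]
    - [-0.044, 0.006, 0.004]
    - [-0.044, 0.009, 0.004]
    - [-0.043, 0.012, 0.004]
  angular:
    - [0, 0, 3.9]
    - [0, 0, 3.9]
    - [0, 0, 3.9]
    - [0, 0, 3.9]
    - [0, 0, 3.9]
    - [0, 0, 3.9]
    - [0, 0, 3.9]
    - [0, 0, 3.9]
  hand: [0, 0, 0, 0, 0, 0, 0, 0]

```text
time: 1.75
tool_pos: [0.5478, -0.0682, 0.2021]
tcp_rot: [2.166, 2.274, -0.002]
wrist_force: [0.6, 0.8, 1.1]
width: 0.002
```

Run:
```python
from h import *
import cv2
w,d=utarget(78,.036,-.042,.2);print(w,d);plan(w,d)
c=bot.get_calibration("wrist"); im=bot.read_camera("wrist")[:,:,::-1].copy()
cv2.imwrite("pics/wr1.png",im)
p=pose()
im=cv2.resize(im,None,fx=1.5,fy=1.5,interpolation=cv2.INTER_CUBIC)
def dr(P,col):
    for q in P: cv2.circle(im,tuple(int(v) for v in proj(c,S2W(p,q))[0]*1.5+.5),3,col,-1)
dr([mark(k) for k in range(1,7)],(0,0,255)); dr([mark(0,.066),[-.02,-.082,.062],[.142,-.02,.054]],(0,255,0)); dr([[.052*np.sin(np.pi/3),.026,.074]],(255,0,255))
dr([[x,y,.05] for x in(-.06,.205) for y in(-.12,.08)],(255,0,0))
cv2.imwrite("pics/wr1o.png",im)
```

```text
[ 0.55021404 -0.05033136  0.2       ] 94.30378158813001
from [ 0.5478 -0.0682  0.2021] toolx 92.78 F [0.64 0.81 1.09] w 0.002 t 1.75 rows 8 rv [-0.01  0.12 -1.52] shift in tool [0.0178 0.0033 0.0021]
[0.0022, 0.0004, 0.0003] [-0.0, 0.01, -0.19]
[0.0022, 0.0004, 0.0003] [-0.0, 0.01, -0.19]
[0.0022, 0.0004, 0.0003] [-0.0, 0.01, -0.19]
[0.0022, 0.0004, 0.0003] [-0.0, 0.01, -0.19]
[0.0022, 0.0004, 0.0003] [-0.0, 0.01, -0.19]
[0.0022, 0.0004, 0.0003] [-0.0, 0.01, -0.19]
[0.0022, 0.0005, 0.0003] [-0.0, 0.01, -0.19]
[0.0022, 0.0005, 0.0003] [-0.0, 0.01, -0.19]
```

View pics/wr1o.png

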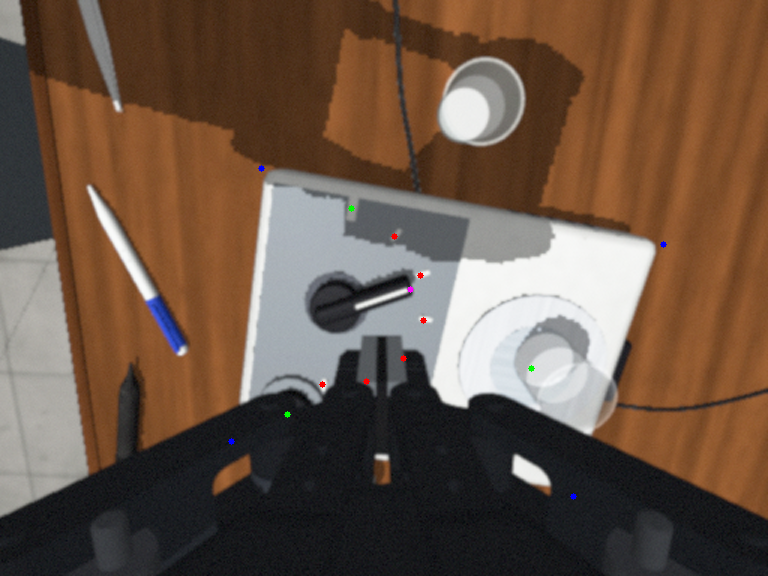

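```bash
python3 - <<'E'
from h import *
s=bot.read_state();p=np.array(s['tool_pos']);R=Ro.from_rotvec(s['tcp_rot']).as_matrix()
c=bot.get_calibration("wrist")
for z in(-.011,.008,.021):
    print(z,[(proj(c,p+R@np.array([x,y,z]))[0]*1.5).round(0).tolist() for x in(-.011,.011) for y in(-.0145,.0145)])
w,d=utarget(78,.036,-.042,.1);plan(w,d)
E
python3 -c "
import cv2;a=cv2.imread('pics/wr1.png')[200:300,200:330];cv2.imwrite('pics/wr1c.png',cv2.resize(a,None,fx=6,fy=6))"
```

```text
-0.011 [[336.0, 417.0], [427.0, 417.0], [334.0, 352.0], [429.0, 352.0]]
0.008 [[341.0, 388.0], [422.0, 388.0], [339.0, 330.0], [424.0, 330.0]]
0.021 [[344.0, 371.0], [419.0, 371.0], [343.0, 317.0], [420.0, 317.0]]
from [ 0.55   -0.0744  0.2016] toolx 92.49 F [ 4.24 -5.49  0.12] w -0.002 t 1.8 rows 8 rv [ 0.07  0.44 -1.81] shift in tool [0.0249 0.0011 0.1014]
[0.0031, 0.0001, 0.0127] [0.01, 0.05, -0.23]
[0.0031, 0.0002, 0.0127] [0.01, 0.05, -0.23]
[0.0031, 0.0002, 0.0127] [0.01, 0.05, -0.23]
[0.0031, 0.0002, 0.0127] [0.01, 0.05, -0.23]
[0.0031, 0.0002, 0.0127] [0.01, 0.05, -0.23]
[0.003, 0.0002, 0.0127] [0.01, 0.05, -0.23]
[0.003, 0.0002, 0.0127] [0.01, 0.05, -0.23]
[0.003, 0.0002, 0.0127] [0.01, 0.05, -0.23]
```

View pics/wr1c.png

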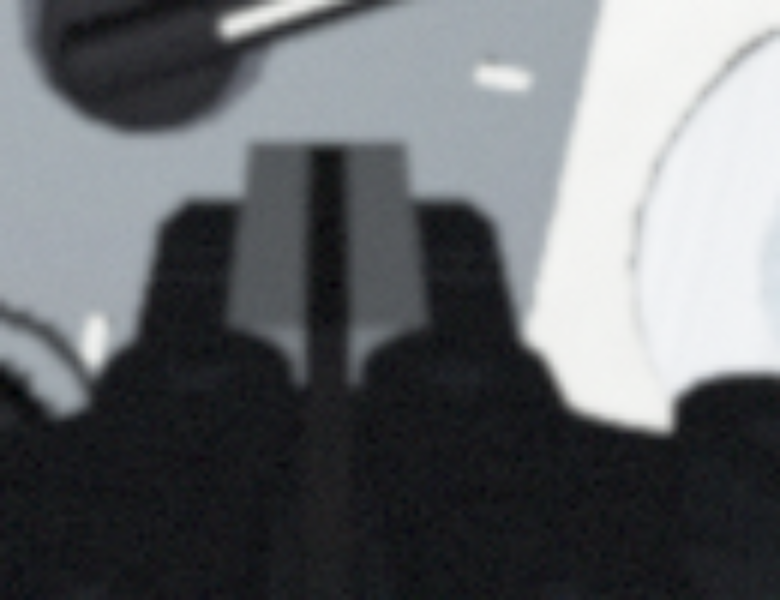

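Call:
arm_command:
  slide:
    - [0.005, 0, 0]
    - [0.005, 0, 0.005]
    - [0.004, 0, 0.014]
    - [0.004, 0, 0.014]
    - [0.003, 0, 0.014]
    - [0.003, 0, 0.014]
    - [0, 0, 0.014]
    - [0, 0, 0.01]
  angular:
    - [0, 0, -0.4]
    - [0, 0, -0.4]
    - [0, 0, -0.4]
    - [0, 0, -0.4]
    - [0, 0, -0.2]
    - [0, 0, 0]
    - [0, 0, 0]
    - [0, 0, 0]
  hand: [0, 0, 0, 0, 0, 0, 0, 0]

```text
time: 2.6
tool_pos: [0.546, -0.0453, 0.108]
tcp_rot: [2.127, 2.309, -0.008]
wrist_force: [0.7, -0.7, -0.3]
width: 0.002
```

Run:
```python
from h import *
w,d=utarget(78,.038,-.042,.068);plan(w,d)
```

```text
from [ 0.546  -0.0453  0.108 ] toolx 94.7 F [ 0.74 -0.7  -0.31] w 0.002 t 2.6 rows 8 rv [-0.11  0.32  0.39] shift in tool [-0.0051  0.0059  0.04  ]
[-0.0006, 0.0007, 0.005] [-0.01, 0.04, 0.05]
[-0.0006, 0.0007, 0.005] [-0.01, 0.04, 0.05]
[-0.0006, 0.0007, 0.005] [-0.01, 0.04, 0.05]
[-0.0007, 0.0007, 0.005] [-0.01, 0.04, 0.05]
[-0.0007, 0.0007, 0.005] [-0.01, 0.04, 0.05]
[-0.0007, 0.0007, 0.005] [-0.01, 0.04, 0.05]
[-0.0007, 0.0007, 0.005] [-0.01, 0.04, 0.05]
[-0.0007, 0.0007, 0.005] [-0.01, 0.04, 0.05]
```

Call:
arm_command:
  slide:
    - [0, 0.001, 0.007]
    - [0, 0.001, 0.007]
    - [0, 0.001, 0.007]
    - [0, 0.001, 0.007]
    - [0, 0.001, 0.005]
    - [0, 0.001, 0.003]
    - [0, 0, 0.001]
    - [0, 0, 0]
  angular:
    - [0, 0.1, 0.1]
    - [0, 0.1, 0.1]
    - [0, 0.1, 0.1]
    - [0, 0, 0]
    - [0, 0, 0]
    - [0, 0, 0]
    - [0, 0, 0]
    - [0, 0, 0]
  hand: [0, 0, 0, 0, 0, 0, 0, 0]

```text
time: 3.4
tool_pos: [0.5524, -0.0456, 0.0664]
tcp_rot: [-2.135, -2.302, 0.003]
wrist_force: [-0.2, 0.9, -0.9]
width: -0.001
```

```bash
cat > look.py <<'E'
import sys
from h import *
import cv2
n=sys.argv[1]; thf=float(sys.argv[2])
p=pose(); s=bot.read_state(); R=Ro.from_rotvec(s['tcp_rot']).as_matrix()
q=np.array(s['tool_pos']); 
d=q[:2]-np.array(p[:2]); a=p[2]; ds=np.array([np.cos(a)*d[0]+np.sin(a)*d[1],-np.sin(a)*d[0]+np.cos(a)*d[1]])
th=np.radians(thf); print('u,t',(ds@[np.sin(th),np.cos(th)]).round(4),(ds@[np.cos(th),-np.sin(th)]).round(4),'z',q[2].round(4),'F',np.round(s['wrist_force'],1),'t',s['time'],'toolx-want',np.degrees(np.arctan2(R[1,0],R[0,0]))-(180-thf+np.degrees(a)))
cams=sys.argv[3:] or ["scene"]
ims=[]
for k in cams:
    im=bot.read_camera(k)[:,:,::-1]
    r={'scene':(slice(160,250),slice(240,380)),'side':(slice(185,275),slice(190,330)),'wrist':(slice(100,370),slice(80,500))}[k]
    im=im[r]; im=cv2.resize(im,(780,int(780*im.shape[0]/im.shape[1])) if len(cams)==1 else (420,270),interpolation=cv2.INTER_CUBIC)
    ims.append(im)
ims=np.vstack(ims); cv2.imwrite(f"pics/{n}.png",ims); print(ims.shape)
E
python3 look.py a1 78 scene side
```

```text
u,t 0.0386 -0.0465 z 0.0664 F [-0.2  0.9 -0.9] t 3.4 toolx-want 0.00655792894553997
(540, 420, 3)
```

View pics/a1.png

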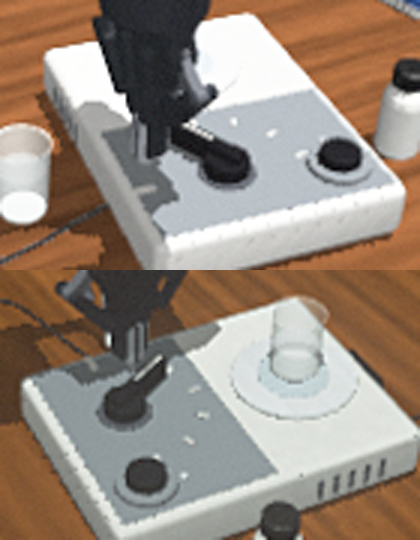

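The fingertip (scene crop near (145,145)) stands beside the lever on its counter-clockwise side, clear of the hub. Pushing now.

Call:
arm_command:
  slide:
    - [-0.003, 0, 0]
    - [-0.003, 0, 0]
    - [-0.003, 0, 0]
    - [-0.002, 0, 0]
    - [-0.002, 0, 0]
    - [-0.002, 0, 0]
    - [-0.001, 0, 0]
    - [-0.001, 0, 0]
  angular:
    - [0, 0, 0]
    - [0, 0, 0]
    - [0, 0, 0]
    - [0, 0, 0]
    - [0, 0, 0]
    - [0, 0, 0]
    - [0, 0, 0]
    - [0, 0, 0]
  hand: [0, 0, 0, 0, 0, 0, 0, 0]

```text
time: 4.3
tool_pos: [0.5553, -0.0626, 0.0681]
tcp_rot: [-2.137, -2.302, -0.004]
wrist_force: [1.8, 4.4, -0.6]
width: 0.003
```

```bash
python3 look.py a2 78 scene side
```

```text
u,t 0.0402 -0.0294 z 0.0681 F [ 1.8  4.4 -0.6] t 4.3 toolx-want -0.04722845818349697
(540, 420, 3)
```

View pics/a2.png

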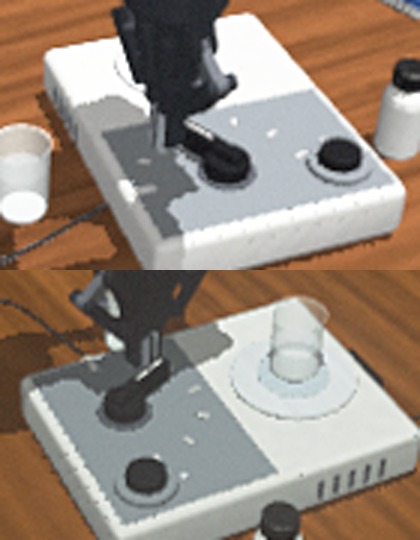

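The tip now touches the lever with about 4.5 N, and the lever is still at about rest 2. I'll go on.

Call:
arm_command:
  slide:
    - [-0.002, 0, 0]
    - [-0.002, -0.001, 0]
    - [-0.002, 0, 0]
    - [-0.002, -0.001, 0.001]
    - [-0.001, 0, 0]
    - [-0.001, 0, 0]
    - [-0.001, 0, 0]
    - [-0.001, 0, 0]
  angular:
    - [0, 0, 0]
    - [0, 0, 0]
    - [0, 0, 0]
    - [0, 0, 0]
    - [0, 0, 0]
    - [0, 0, 0]
    - [0, 0, 0]
    - [0, 0, 0]
  hand: [0, 0, 0, 0, 0, 0, 0, 0]

```text
time: 5.2
tool_pos: [0.5543, -0.0761, 0.0672]
tcp_rot: [2.135, 2.304, 0.002]
wrist_force: [0.7, -0.9, -0.1]
width: 0.001
```

```bash
python3 look.py a3 78 scene side
```

```text
u,t 0.0381 -0.016 z 0.0672 F [ 0.7 -0.9 -0.1] t 5.2 toolx-want 0.0426457602641932
(540, 420, 3)
```

View pics/a3.png

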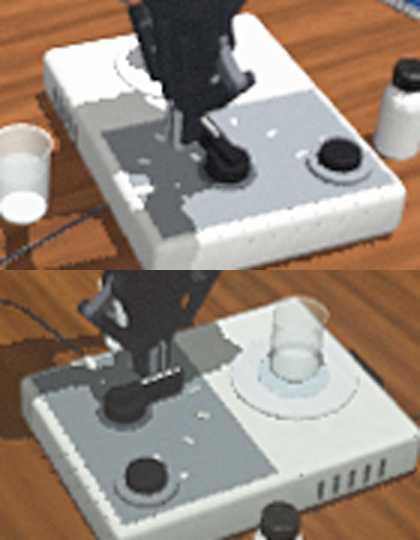

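The lever snapped to rest 3 (side crop: it points along +x, white line (150,380)–(180,370)), and the force is back to about 0. Next I'll back off and turn for the second click.

Call:
arm_command:
  slide:
    - [0.003, 0.001, 0]
    - [0.004, 0.002, 0]
    - [0.004, 0.002, 0]
    - [0.002, 0.001, 0]
    - [0, 0, 0]
    - [0, 0, 0]
    - [0, 0, 0]
    - [0, 0, 0]
  angular:
    - [0, 0, 0]
    - [0, 0, 1]
    - [0, 0, 5]
    - [0, 0, 6]
    - [0, 0, 6]
    - [0, 0, 6]
    - [0, 0, 4]
    - [0, 0, 2]
  hand: [0, 0, 0, 0, 0, 0, 0, 0]

```text
time: 6.1
tool_pos: [0.5604, -0.0599, 0.0671]
tcp_rot: [-2.68, -1.639, -0.002]
wrist_force: [0.7, -0.1, -0.4]
width: -0.001
```

```bash
python3 look.py a4 108 scene side;  python3 -c "
from h import *
w,d=utarget(108,.038,-.036,.0675);plan(w,d)"
```

```text
u,t 0.0235 -0.0501 z 0.0671 F [ 0.7 -0.1 -0.4] t 6.1 toolx-want -1.4227552399976346
(540, 420, 3)
from [ 0.5604 -0.06    0.0671] toolx 63.03 F [-0.17  0.25 -0.36] w 0.0 t 6.2 rows 8 rv [ 0.04 -0.06 -1.27] shift in tool [-0.0138  0.0148 -0.0004]
[-0.0017, 0.0018, -0.0] [0.0, -0.01, -0.16]
[-0.0017, 0.0018, -0.0] [0.0, -0.01, -0.16]
[-0.0017, 0.0018, -0.0] [0.0, -0.01, -0.16]
[-0.0017, 0.0018, -0.0] [0.0, -0.01, -0.16]
[-0.0017, 0.0018, -0.0] [0.0, -0.01, -0.16]
[-0.0017, 0.0018, -0.0] [0.0, -0.01, -0.16]
[-0.0018, 0.0018, -0.0] [0.0, -0.01, -0.16]
[-0.0018, 0.0018, -0.0] [0.0, -0.01, -0.16]
```

View pics/a4.png

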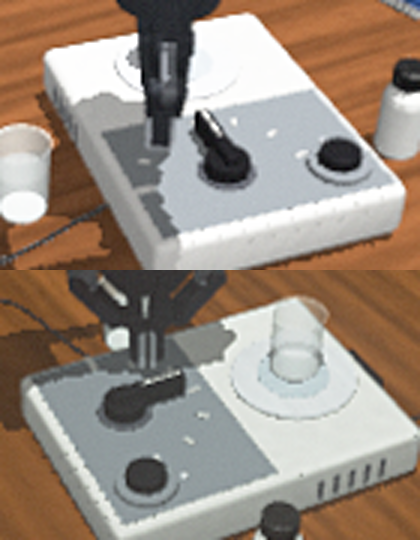

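Call:
arm_command:
  slide:
    - [0, 0.003, 0]
    - [0, 0.003, 0]
    - [-0.001, 0.003, 0]
    - [-0.002, 0.003, 0]
    - [-0.002, 0.002, 0]
    - [-0.003, 0.001, 0]
    - [-0.003, 0, 0]
    - [-0.002, 0, 0]
  angular:
    - [0, 0, -0.5]
    - [0, 0, -0.4]
    - [0, 0, -0.3]
    - [0, 0, 0]
    - [0, 0, 0]
    - [0, 0, 0]
    - [0, 0, 0]
    - [0, 0, 0]
  hand: [0, 0, 0, 0, 0, 0, 0, 0]

```text
time: 7.0
tool_pos: [0.5696, -0.0795, 0.0671]
tcp_rot: [2.657, 1.676, 0.002]
wrist_force: [0.3, 0.0, -0.4]
width: -0.001
```

```bash
python3 look.py a5 108 scene side
```

```text
u,t 0.0403 -0.0364 z 0.0671 F [ 0.3  0.  -0.4] t 7.0 toolx-want 0.16944445267331787
(540, 420, 3)
```

View pics/a5.png

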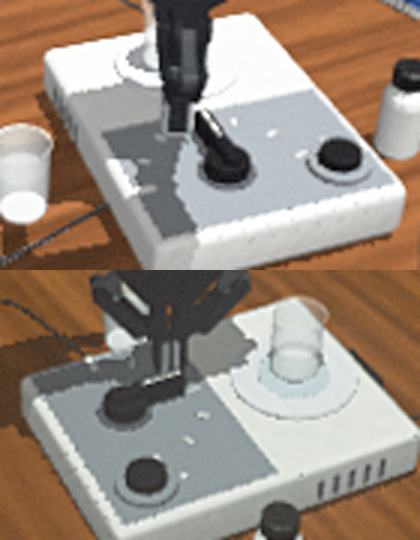

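Call:
arm_command:
  slide:
    - [-0.002, 0, 0]
    - [-0.002, -0.001, 0]
    - [-0.002, 0, 0]
    - [-0.002, -0.001, 0]
    - [-0.002, 0, 0]
    - [-0.001, 0, 0]
    - [-0.001, 0, 0]
    - [-0.001, 0, 0]
  angular:
    - [0, 0, 0]
    - [0, 0, 0]
    - [0, 0, 0]
    - [0, 0, 0]
    - [0, 0, 0]
    - [0, 0, 0]
    - [0, 0, 0]
    - [0, 0, 0]
  hand: [0, 0, 0, 0, 0, 0, 0, 0]

```text
time: 7.9
tool_pos: [0.565, -0.0883, 0.0681]
tcp_rot: [2.658, 1.673, 0.016]
wrist_force: [3.8, 5.2, -1.3]
width: 0.003
```

```bash
python3 look.py a6 108 scene side
```

```text
u,t 0.04 -0.0266 z 0.0681 F [ 3.8  5.2 -1.3] t 7.9 toolx-want 0.09545816579793609
(540, 420, 3)
```

View pics/a6.png

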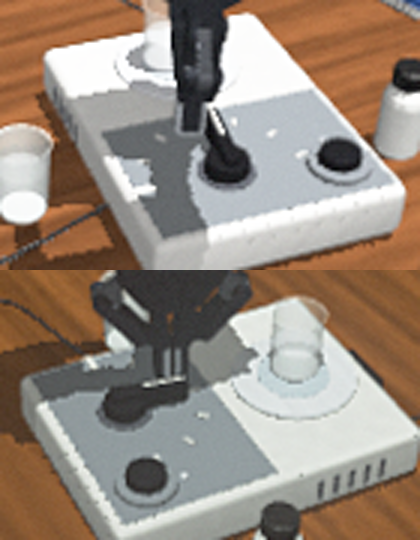

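Call:
arm_command:
  slide:
    - [-0.0015, 0, 0]
    - [-0.0015, -0.0005, 0]
    - [-0.0015, 0, 0]
    - [-0.0015, -0.0005, 0]
    - [-0.001, 0, 0]
    - [-0.001, 0, 0]
    - [-0.001, 0, 0]
    - [0, 0, 0]
  angular:
    - [0, 0, 0]
    - [0, 0, 0]
    - [0, 0, 0]
    - [0, 0, 0]
    - [0, 0, 0]
    - [0, 0, 0]
    - [0, 0, 0]
    - [0, 0, 0]
  hand: [0, 0, 0, 0, 0, 0, 0, 0]

```text
time: 8.8
tool_pos: [0.5573, -0.0986, 0.0675]
tcp_rot: [2.657, 1.675, 0.007]
wrist_force: [-0.0, -0.2, -1.2]
width: -0.001
```

```bash
python3 look.py a7 108 scene side
```

```text
u,t 0.0375 -0.014 z 0.0675 F [-0.  -0.2 -1.2] t 8.8 toolx-want 0.14678543205022265
(540, 420, 3)
```

View pics/a7.png

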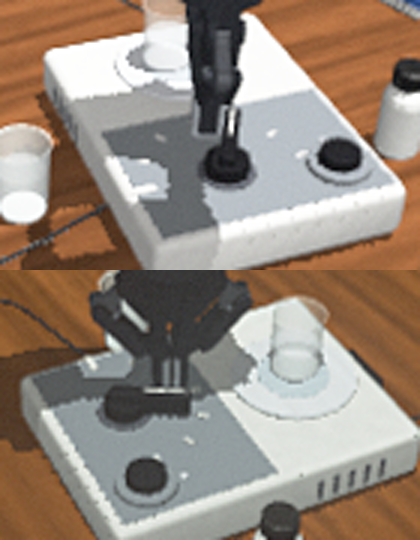

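The force dropped to 0 and the lever jumped on, so it looks like rest 4. I'll back away, rise and check.

Call:
arm_command:
  slide:
    - [0.004, 0, 0]
    - [0.006, 0, 0]
    - [0.006, 0, 0]
    - [0.003, 0, -0.003]
    - [0, 0, -0.015]
    - [0, 0, -0.025]
    - [0, 0, -0.03]
    - [0, 0, -0.025]
  angular:
    - [0, 0, 0]
    - [0, 0, 0]
    - [0, 0, 0]
    - [0, 0, 0]
    - [0, 0, 0]
    - [0, 0, 0]
    - [0, 0, 0]
    - [0, 0, 0]
  hand: [0, 0, 0, 0, 0, 0, 0, 0]

```text
time: 9.7
tool_pos: [0.563, -0.0782, 0.1668]
tcp_rot: [-2.651, -1.675, 0.004]
wrist_force: [0.6, -0.3, -0.6]
width: -0.001
```

```bash
python3 look.py a8 108 scene side;  python3 -c "
from h import *
p=pose(); w=S2W(p,[-.02,-.082,.16])[0];print(w); plan(w,80)
cs,ci=bot.get_calibration('scene'),bot.get_calibration('side')
for n,c,o,o2 in (('scene',cs,(240,160),0),('side',ci,(190,185),270)):
  print(n,[((proj(c,S2W(p,[.052*np.sin(k*np.pi/6),.052*np.cos(k*np.pi/6),.074]))[0]-o)*3+[0,o2]).round().tolist() for k in (3,4,5)],((proj(c,S2W(p,[0,0,.074]))[0]-o)*3+[0,o2]).round())
"
```

```text
u,t 0.0338 -0.0348 z 0.1668 F [ 0.6 -0.3 -0.6] t 9.7 toolx-want 0.26064368548966854
(540, 420, 3)
[ 0.48666608 -0.17349746  0.16      ]
from [ 0.5663 -0.0789  0.1704] toolx 64.56 F [0.73 0.07 0.15] w -0.001 t 9.8 rows 8 rv [  0.15  -0.17 -15.44] shift in tool [-0.1197 -0.0313  0.0099]
[-0.015, -0.0039, 0.0012] [0.02, -0.02, -1.93]
[-0.0148, -0.0044, 0.0012] [0.02, -0.02, -1.93]
[-0.0147, -0.0049, 0.0013] [0.02, -0.02, -1.93]
[-0.0145, -0.0054, 0.0013] [0.02, -0.02, -1.93]
[-0.0143, -0.0059, 0.0013] [0.02, -0.02, -1.93]
[-0.0141, -0.0064, 0.0013] [0.02, -0.02, -1.93]
[-0.0139, -0.0068, 0.0013] [0.02, -0.02, -1.93]
[-0.0136, -0.0073, 0.0013] [0.02, -0.02, -1.93]
scene [[201.0, 105.0], [236.0, 104.0], [270.0, 113.0]] [230. 145.]
side [[185.0, 370.0], [191.0, 392.0], [180.0, 413.0]] [125. 388.]
```

View pics/a8.png

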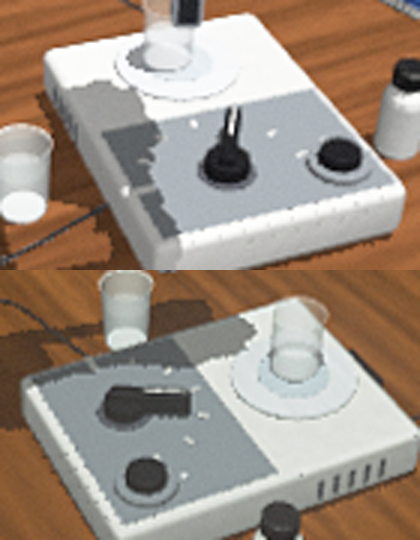

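The lever end is at scene (236,107) and side (190,393). Rest 4 predicts (236,104) and (191,392), so it is on the fourth mark. Cup, bottle and beaker still stand. Now the button.

Call:
arm_command:
  slide:
    - [-0.015, -0.004, 0]
    - [-0.015, -0.004, 0]
    - [-0.015, -0.005, 0]
    - [-0.015, -0.005, 0]
    - [-0.015, -0.006, 0]
    - [-0.014, -0.006, 0]
    - [-0.014, -0.007, 0]
    - [-0.012, -0.007, 0]
  angular:
    - [0, 0, -1.9]
    - [0, 0, -1.9]
    - [0, 0, -1.9]
    - [0, 0, -1.9]
    - [0, 0, -1.9]
    - [0, 0, -1.9]
    - [0, 0, -1.9]
    - [0, 0, -1.9]
  hand: [0, 0, 0, 0, 0, 0, 0, 0]

```text
time: 10.6
tool_pos: [0.4855, -0.1756, 0.1724]
tcp_rot: [2.393, 2.03, 0.009]
wrist_force: [1.0, 0.6, -0.5]
width: 0.001
```

```bash
python3 -c "
from h import *
p=pose(); w=S2W(p,[-.02,-.082,.09])[0];print(w); plan(w,80)"
```

```text
[ 0.48666608 -0.17349746  0.09      ]
from [ 0.4855 -0.1756  0.1724] toolx 80.62 F [ 0.96  0.61 -0.54] w 0.001 t 10.6 rows 8 rv [ 0.37 -0.13  0.62] shift in tool [0.0021 0.0003 0.0824]
[0.0003, 0.0, 0.0103] [0.05, -0.02, 0.08]
[0.0003, 0.0, 0.0103] [0.05, -0.02, 0.08]
[0.0003, 0.0001, 0.0103] [0.05, -0.02, 0.08]
[0.0003, 0.0001, 0.0103] [0.05, -0.02, 0.08]
[0.0003, 0.0001, 0.0103] [0.05, -0.02, 0.08]
[0.0003, 0.0001, 0.0103] [0.05, -0.02, 0.08]
[0.0003, 0.0001, 0.0103] [0.05, -0.02, 0.08]
[0.0003, 0.0001, 0.0103] [0.05, -0.02, 0.08]
```

Call:
arm_command:
  slide:
    - [0.003, 0, 0.01]
    - [0.003, 0, 0.016]
    - [0.001, 0, 0.016]
    - [0, 0, 0.016]
    - [0, 0, 0.012]
    - [0, 0, 0.008]
    - [0, 0, 0.003]
    - [0, 0, 0]
  angular:
    - [0.2, 0, 0.3]
    - [0.2, 0, 0.3]
    - [0, 0, 0]
    - [0, 0, 0]
    - [0, 0, 0]
    - [0, 0, 0]
    - [0, 0, 0]
    - [0, 0, 0]
  hand: [0, 0, 0, 0, 0, 0, 0, 0]

```text
time: 11.4
tool_pos: [0.485, -0.1649, 0.0824]
tcp_rot: [-2.405, -2.01, 0.001]
wrist_force: [-0.3, 0.1, -0.2]
width: 0.002
```

```bash
python3 look.py b1 92 scene side; python3 -c "
from h import *
p=pose(); w=S2W(p,[-.02,-.082,.07])[0];print(w); plan(w,80)"
```

```text
u,t -0.0202 0.0744 z 0.0824 F [-0.3  0.1 -0.2] t 11.4 toolx-want -0.511808833513129
(540, 420, 3)
[ 0.48666608 -0.17349746  0.07      ]
from [ 0.4855 -0.1653  0.0833] toolx 79.79 F [ 0.08  0.67 -0.03] w -0.004 t 11.5 rows 8 rv [-0.27 -0.22 -0.21] shift in tool [-0.008   0.0026  0.0132]
[-0.001, 0.0003, 0.0017] [-0.03, -0.03, -0.03]
[-0.001, 0.0003, 0.0017] [-0.03, -0.03, -0.03]
[-0.001, 0.0003, 0.0017] [-0.03, -0.03, -0.03]
[-0.001, 0.0003, 0.0017] [-0.03, -0.03, -0.03]
[-0.001, 0.0003, 0.0017] [-0.03, -0.03, -0.03]
[-0.001, 0.0003, 0.0017] [-0.03, -0.03, -0.03]
[-0.001, 0.0003, 0.0017] [-0.03, -0.03, -0.03]
[-0.001, 0.0003, 0.0017] [-0.03, -0.03, -0.03]
```

View pics/b1.png

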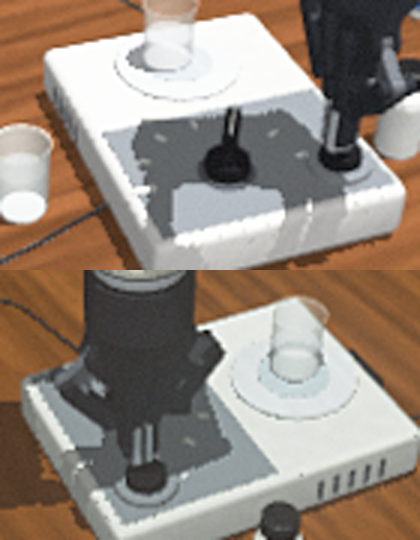

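Call:
arm_command:
  slide:
    - [-0.002, 0.001, 0]
    - [-0.002, 0, 0]
    - [-0.002, 0.001, 0]
    - [-0.001, 0, 0.002]
    - [-0.001, 0, 0.002]
    - [0, 0, 0.002]
    - [0, 0, 0.001]
    - [0, 0, 0]
  angular:
    - [0, 0, 0]
    - [0, 0, 0]
    - [0, 0, 0]
    - [0, 0, 0]
    - [0, 0, 0]
    - [0, 0, 0]
    - [0, 0, 0]
    - [0, 0, 0]
  hand: [0, 0, 0, 0, 0, 0, 0, 0]

```text
time: 12.3
tool_pos: [0.4883, -0.1756, 0.0786]
tcp_rot: [-2.411, -2.013, -0.004]
wrist_force: [0.3, -0.3, -0.4]
width: -0.001
```

```bash
python3 look.py b2 92 scene side; python3 -c "
from h import *
p=pose(); w=S2W(p,[-.02,-.082,.07])[0];print(w); plan(w,80)"|head -3
```

```text
u,t -0.0151 0.0845 z 0.0786 F [ 0.3 -0.3 -0.4] t 12.3 toolx-want -0.5800056357456924
(540, 420, 3)
[ 0.48666608 -0.17349746  0.07      ]
from [ 0.4884 -0.1756  0.0788] toolx 79.73 F [ 0.28 -0.27  0.47] w 0.001 t 12.4 rows 8 rv [ 0.08 -0.14 -0.27] shift in tool [ 0.0018 -0.0021  0.0088]
[0.0002, -0.0003, 0.0011] [0.01, -0.02, -0.03]
```

View pics/b2.png

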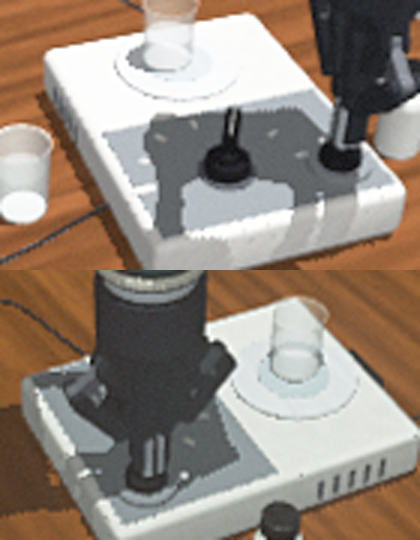

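Call:
arm_command:
  slide:
    - [0.001, -0.001, 0]
    - [0.001, -0.001, 0.001]
    - [0, 0, 0.002]
    - [0, 0, 0.002]
    - [0, 0, 0.001]
    - [0, 0, 0.001]
    - [0, 0, 0]
    - [0, 0, 0]
  angular:
    - [0, 0, 0]
    - [0, 0, 0]
    - [0, 0, 0]
    - [0, 0, 0]
    - [0, 0, 0]
    - [0, 0, 0]
    - [0, 0, 0]
    - [0, 0, 0]
  hand: [0, 0, 0, 0, 0, 0, 0, 0]

```text
time: 13.2
tool_pos: [0.487, -0.173, 0.0719]
tcp_rot: [-2.411, -2.014, -0.005]
wrist_force: [-0.6, 0.7, 1.4]
width: -0.001
```

```bash
python3 -c "
from h import *
p=pose(); w=S2W(p,[-.02,-.082,.064])[0];print(w); plan(w,80)"|head -3
```

```text
[ 0.48666608 -0.17349746  0.064     ]
from [ 0.487  -0.173   0.0719] toolx 79.76 F [-0.65  0.66  1.38] w -0.001 t 13.2 rows 8 rv [ 0.11 -0.13 -0.24] shift in tool [-0.0006 -0.0003  0.0079]
[-0.0001, -0.0, 0.001] [0.01, -0.02, -0.03]
```

Centred to within 1 mm, and just touching the cap (1.4 N). Pressing.

Call:
arm_command:
  slide:
    - [0, 0, 0.0015]
    - [0, 0, 0.0015]
    - [0, 0, 0.0015]
    - [0, 0, 0.0015]
    - [0, 0, 0.0015]
    - [0, 0, 0.0015]
    - [0, 0, 0.0015]
    - [0, 0, 0.0015]
  angular:
    - [0, 0, 0]
    - [0, 0, 0]
    - [0, 0, 0]
    - [0, 0, 0]
    - [0, 0, 0]
    - [0, 0, 0]
    - [0, 0, 0]
    - [0, 0, 0]
  hand: [0, 0, 0, 0, 0, 0, 0, 0]

```text
time: 14.0
tool_pos: [0.4872, -0.1731, 0.0678]
tcp_rot: [-2.409, -2.013, -0.003]
wrist_force: [-6.2, 2.2, 14.0]
width: 0.001
```

```bash
python3 look.py b3 92 scene side
```

```text
u,t -0.0166 0.0822 z 0.0678 F [-6.2  2.2 14. ] t 14.0 toolx-want -0.5311256020445825
(540, 420, 3)
```

View pics/b3.png

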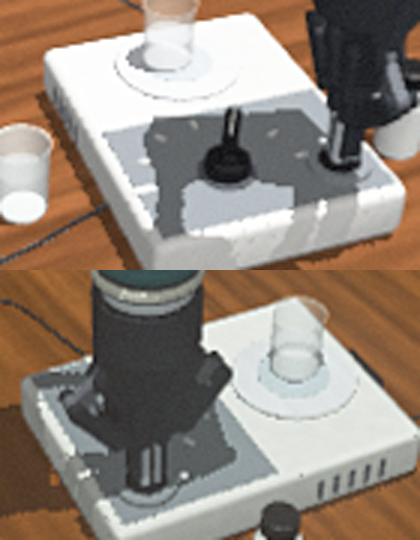

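Call:
arm_command:
  slide:
    - [0, 0, 0.002]
    - [0, 0, 0.002]
    - [0, 0, 0.002]
    - [0, 0, 0.002]
    - [0, 0, 0.002]
    - [0, 0, 0.002]
    - [0, 0, 0.002]
    - [0, 0, 0.002]
  angular:
    - [0, 0, 0]
    - [0, 0, 0]
    - [0, 0, 0]
    - [0, 0, 0]
    - [0, 0, 0]
    - [0, 0, 0]
    - [0, 0, 0]
    - [0, 0, 0]
  hand: [0, 0, 0, 0, 0, 0, 0, 0]

```text
time: 14.9
tool_pos: [0.4873, -0.1731, 0.0678]
tcp_rot: [-2.405, -2.012, 0.001]
wrist_force: [-6.6, 2.2, 16.1]
width: -0.005
```

```bash
python3 look.py b4 92 side
```

```text
u,t -0.0166 0.0822 z 0.0678 F [-6.6  2.2 16.1] t 14.9 toolx-want -0.4910119683131029
(501, 780, 3)
```

View pics/b4.png

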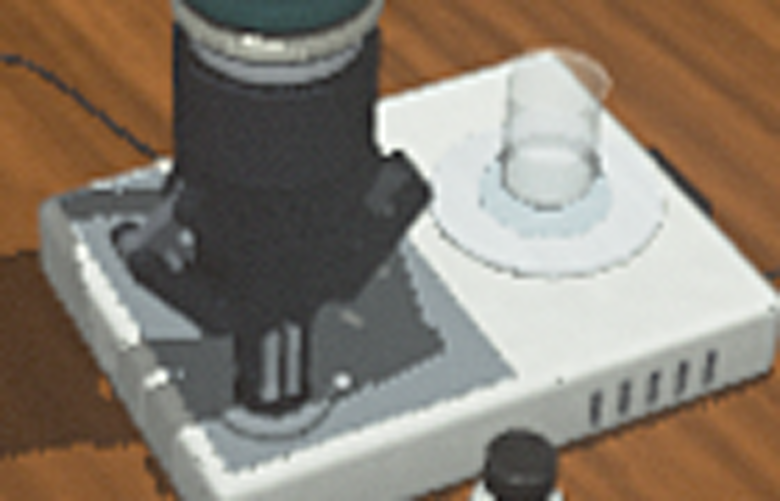

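```bash
python3 -c "
from h import *
s=bot.read_state();print(s['torque'],s['wrist_force'],s['joint_torque'])"
```

```text
[ 0.51303689  1.19484201 -0.00192825] [-7.09402602  3.03806598 17.69616268] [-7.50865764e-02 -3.07855868e+01 -2.76316971e+01  6.51079975e-02
 -2.59528890e+00 -5.57475054e-03]
```

Call:
arm_command:
  slide:
    - [0, 0, -0.0005]
    - [0, 0, 0]
    - [0, 0, 0]
    - [0, 0, 0]
    - [0, 0, 0]
    - [0, 0, 0]
    - [0, 0, 0]
    - [0, 0, 0]
  angular:
    - [0, 0, 0]
    - [0, 0, 0]
    - [0, 0, 0]
    - [0, 0, 0]
    - [0, 0, 0]
    - [0, 0, 0]
    - [0, 0, 0]
    - [0, 0, 0]
  hand: [0, 0, 0, 0, 0, 0, 0, 0]

```text
time: 15.75
tool_pos: [0.4874, -0.1732, 0.0687]
tcp_rot: [-2.405, -2.012, 0.001]
wrist_force: [-1.2, -0.1, 3.6]
width: -0.004
```

Call:
arm_command:
  slide:
    - [0, 0, -0.001]
    - [0, 0, -0.001]
    - [0, 0, 0]
    - [0, 0, 0]
    - [0, 0, 0]
    - [0, 0, 0]
    - [0, 0, 0]
    - [0, 0, 0]
  angular:
    - [0, 0, 0]
    - [0, 0, 0]
    - [0, 0, 0]
    - [0, 0, 0]
    - [0, 0, 0]
    - [0, 0, 0]
    - [0, 0, 0]
    - [0, 0, 0]
  hand: [0, 0, 0, 0, 0, 0, 0, 0]

```text
time: 16.55
tool_pos: [0.4874, -0.1732, 0.0705]
tcp_rot: [-2.405, -2.012, 0.001]
wrist_force: [-1.2, -0.1, 3.2]
width: 0.002
```

Call:
arm_command:
  slide:
    - [0, 0, -0.001]
    - [0, 0, -0.001]
    - [0, 0, 0]
    - [0, 0, 0]
    - [0, 0, 0]
    - [0, 0, 0]
    - [0, 0, 0]
    - [0, 0, 0]
  angular:
    - [0, 0, 0]
    - [0, 0, 0]
    - [0, 0, 0]
    - [0, 0, 0]
    - [0, 0, 0]
    - [0, 0, 0]
    - [0, 0, 0]
    - [0, 0, 0]
  hand: [0, 0, 0, 0, 0, 0, 0, 0]

```text
time: 17.35
tool_pos: [0.4874, -0.1732, 0.0724]
tcp_rot: [-2.406, -2.012, 0.001]
wrist_force: [-0.7, -0.4, 1.2]
width: -0.001
```

On release the force fell from the hard stop (z 0.0678) through 3.6, 3.2 and 1.2 N, reaching 0 near z 0.0738. That is about 6 mm of travel at about 4 N. The moment also puts the contact on the tool axis, so the press went all the way down. I'll lift clear and check.

Call:
arm_command:
  slide:
    - [0, 0, -0.005]
    - [0, 0, -0.01]
    - [0, 0, -0.02]
    - [0, 0, -0.03]
    - [0, 0, -0.03]
    - [0, 0, -0.03]
    - [0, 0, -0.015]
    - [0, 0, -0.005]
  angular:
    - [0, 0, 0]
    - [0, 0, 0]
    - [0, 0, 0]
    - [0, 0, 0]
    - [0, 0, 0]
    - [0, 0, 0]
    - [0, 0, 0]
    - [0, 0, 0]
  hand: [0, 0, 0, 0, 0, 0, 0, 0]

```text
time: 18.15
tool_pos: [0.4865, -0.1731, 0.2247]
tcp_rot: [-2.404, -2.01, 0.003]
wrist_force: [-0.8, 0.1, -0.5]
width: -0.001
```

Call:
arm_command:
  slide:
    - [0.015, -0.01, -0.01]
    - [0.02, -0.02, -0.01]
    - [0.02, -0.02, 0]
    - [0.02, -0.02, 0]
    - [0.015, -0.01, 0]
    - [0.005, 0, 0]
    - [0, 0, 0]
    - [0, 0, 0]
  angular:
    - [0, 0, 0]
    - [0, 0, 0]
    - [0, 0, 0]
    - [0, 0, 0]
    - [0, 0, 0]
    - [0, 0, 0]
    - [0, 0, 0]
    - [0, 0, 0]
  hand: [0, 0, 0, 0, 0, 0, 0, 0]

```text
time: 18.95
tool_pos: [0.4222, -0.063, 0.2462]
tcp_rot: [-2.406, -2.009, 0.003]
wrist_force: [0.2, -0.3, -0.2]
width: -0.005
```

```bash
python3 look.py c1 92 scene side
```

```text
u,t -0.0992 -0.0154 z 0.2462 F [ 0.2 -0.3 -0.2] t 18.95 toolx-want -0.5678266226166642
(540, 420, 3)
```

View pics/c1.png

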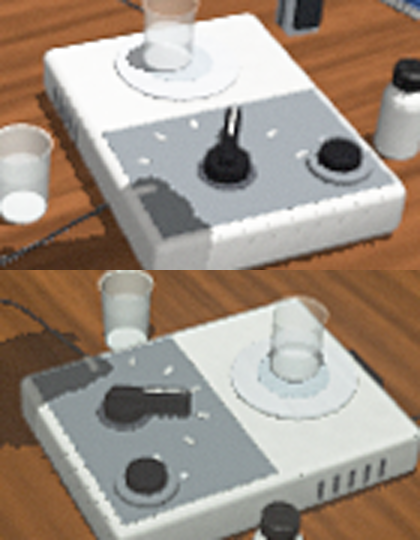

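The lever is still at rest 4 (end at scene (236,107), side (190,393)). The button is back up at scene (340,155), and the beaker, cup and bottle stand where they were. The arm is clear, so I'm handing in.

```bash
python3 -c "
from workcell import bot
print(bot.finish_job())"
```

```text
the job is handed in; nothing more can be done
None
```

The job is done and handed in at about 19 s: the speed lever is on the fourth mark and the start button has been pressed all the way down and has sprung back.

- **Lever:** It started at rest 2. With the shut fingertip I pushed it one click to rest 3 and a second click to rest 4, never past it. In the last pictures its end is within about 1 camera pixel of where rest 4 should appear, in both the scene and side views.
- **Button:** I pressed it to a hard stop, at about 16–18 N. On release the force was 3.6 N just off the stop and fell to nothing about 6 mm up, which matches the full travel. The cap looks fully raised again.
- **Everything else:** In the last pictures the beaker, cup and bottle stand as before. The gripper is clear of everything, with wrist force close to zero.
- **One disagreement:** The hard stop came about 4 mm higher in tool z than the stated 8 mm fingertip offset predicts. I took that as an offset or calibration error, because the measured spring travel was still 6 mm and the moment reading put the contact on the tool axis.

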